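Reset the tripped breaker box on the ski bench

ROBOT

A 6-joint arm with a two-finger parallel gripper is mounted at the origin on the work surface. World frame = base frame: x ahead of the robot, y to its left, z up, the work surface at z = 0. Lengths are in m, angles in rad, forces in N, time in s.
With the tool pointing down it reaches from about 0.375 to 0.975 m from the base axis. Payload 3.8 kg.
Tool frame: the origin (TCP) lies at the very end of the fingers, on their centre line; the grasp point (between the pads) lies 19 mm behind it (bot.tcp_to_grasp is the z of the grasp point in the tool frame, in m); z points along the fingers, y is the direction in which the jaws open and shut (so a half turn about z gives the same grasp; the last joint's range is limited). The gripper opens to 85 mm and grips with 20 to 120 N. Pads are 22 mm wide; open, the fingers measure 114 mm over their backs; the gripper's body (76 mm by 85 mm) begins 54 mm behind the grasp point. The pads swing forward as they close: fully open they stand 13 mm farther back than shut.
Start: joints at [-1.154, 0.264, 1.604, -0, 1.274, -0.037], TCP at [0.296, -0.607, 0.231] pointing down, gripper open.
Joint ranges: [-2.63, 2.63], [-0.94, 2.18], [0.31, 2.57], [-1.31, 4.45], [0, 2.66], [-2.55, 2.55]. Speed limits (rad/s): [2.57, 2.57, 3.14, 3.14, 3.14, 3.14].

INTERFACE

Orientations are given as a rotation vector (axis times angle).
In Python, from workcell import status, vision, job, bot gives the robot as it stands.
- The arm moves only by the tool apply_moves, never from a script. Its argument "deltas" is a list of rows, each a list of 7 numbers: the shift along the tool's x, y, z in m, then the turn, a rotation vector about the tool's x, y, z in rad, then the closure, from 0 (fully open) to 1 (shut). In form: [[x, y, z, rx, ry, rz, jaw], ...]. A call has 1 to 8 rows; each row is the pose to reach, as a shift and turn from the pose commanded when the call began, along the tool's axes at that moment; what a row does not reach only later rows make up. A row lasts 1/12 s, in which the tool goes at most 41.7 mm and 7.16 degrees, less where a joint would pass 70% of its speed; a pose out of reach is approached as far as the arm can. A call with a gripper value outside its range is refused whole. The fingers move at their own pace and stop on an object; "squeeze" is the grip in N (left out, the last holds). Time passes only in rows, so rows that repeat a pose let the fingers close. It gives the time, the measured TCP pose, the force and the opening at its end, in the units of the state.
- status.read_state(): the state, without advancing time (a new reading comes with each control period).
- vision.read_camera(name): name is "scene" or "top"; returns the picture (384x512x3 uint8, red, green, blue); there is no depth.
- vision.get_calibration(name): a dict with "fov_y" (degrees; the focal length in pixels is half the picture's height over the tangent of half this angle, whatever the lens; pixels are square), "cx", "cy" (the principal point, pixels), "R" (3x3) and "t" (3): a world point X has camera coordinates R X + t. Camera axes: x right, y down, z forward; pixel columns grow to the right and rows downward; lengths in m; the calibration is good to about 2 mm. A picture is of the moment at which its call begins. get_calibration takes no time and is no camera call.
- job.finish_job(): hands the job in, once; it reports no verdict.
The state is a dict: "time": time; "q": joint angles; "joint_vel": joint speeds; "joint_torque": joint torques, N m; "tool_pos": TCP position; "tcp_rot": TCP orientation; "wrist_force": force on the tool from outside, world axes, zero at the start; "torque": the same for the moment, N m; "width": opening from 0.0 (shut) to 1.0 (fully open).
Only numpy, scipy, OpenCV 4.12 (cv2) and the standard library are available. Lean on these libraries where they do the work, as an engineer would, in place of code of your own. Each camera call takes 0.05 s, during which the arm holds its last target. There are 200 camera calls.

TASK

The blue breaker box on the ski workshop bench has tripped: with a fingertip, push its sliding cover fully open by the lug, reach down into the well and press the sunken red reset key fully down for about a second, then let it come up and push the cover fully shut again. Do not push anything on the yellow box, and do not pick up or shift any of the loose things on the bench.

Things in the scene. Friction and masses are not known exactly. Their poses are not given: they have to be found in the camera images.
- blue_box: the blue breaker box, fixed to the bench: a block 90 mm (own x) by 150 mm (own y) by 60 mm high; origin at the centre of its underside, z up. In its flat top (60 mm up) is a square well, 42 by 42 mm and 28 mm deep, centred at own x 0, own y -28 mm. A sliding cover lies on the top between two guide rails (6 mm wide, centred at own x +-36 mm, rising 7 mm above the top). A 4 mm high stop bar crosses the top at the +y end (own y 69 to 74 mm).
- blue_cover (a joint): how far the blue box's sliding cover stands open, in m: 0 = home, the well covered; 0.062 = fully open, against its stop; it slides along the box's own +y to open and stays where it is left (friction about 1.5 N). The grey cover plate is 64 mm (x) by 60 mm (y), 4 mm thick, on the box's top, centred over the well at 0; the well is wholly uncovered from 0.051.
- blue_lug_top (a point): centre of the top face of the black push lug on the blue box's cover, 86 mm above the bench. The lug is an upright bar 44 mm along the box's x, 12 mm thick along its y, rising 22 mm above the cover plate; it stands 24 mm to +y of the middle of the plate, and so at own y -4 mm plus the cover's opening. Push its -y face to open, its +y face to shut.
- blue_key (a joint): how far the blue box's red reset key is pressed, in m: 0 = up, 0.006 = fully down; a spring key, 1.5 N to start and 5 N when fully down, which comes back up by itself.
- blue_key_top (a point): centre of the top face of the blue box's red round reset key (22 mm across), in the middle of the well; when up it lies 18 mm below the box's top, 42 mm above the bench, and 10 mm above the well's floor. Its z falls as it is pressed.
- yellow_box: the yellow breaker box, fixed to the bench: a block 90 mm (own x) by 150 mm (own y) by 60 mm high; origin at the centre of its underside, z up. In its flat top (60 mm up) is a square well, 42 by 42 mm and 28 mm deep, centred at own x 0, own y -28 mm. A sliding cover lies on the top between two guide rails (6 mm wide, centred at own x +-36 mm, rising 7 mm above the top). A 4 mm high stop bar crosses the top at the +y end (own y 69 to 74 mm).
- yellow_cover (a joint): how far the yellow box's sliding cover stands open, in m: 0 = home, the well covered; 0.062 = fully open, against its stop; it slides along the box's own +y to open and stays where it is left (friction about 1.5 N). The grey cover plate is 64 mm (x) by 60 mm (y), 4 mm thick, on the box's top, centred over the well at 0; the well is wholly uncovered from 0.051.
- yellow_lug_top (a point): centre of the top face of the black push lug on the yellow box's cover, 86 mm above the bench. The lug is an upright bar 44 mm along the box's x, 12 mm thick along its y, rising 22 mm above the cover plate; it stands 24 mm to +y of the middle of the plate, and so at own y -4 mm plus the cover's opening. Push its -y face to open, its +y face to shut.
- yellow_key (a joint): how far the yellow box's green reset key is pressed, in m: 0 = up, 0.006 = fully down; a spring key, 1.5 N to start and 5 N when fully down, which comes back up by itself.
- yellow_key_top (a point): centre of the top face of the yellow box's green round reset key (22 mm across), in the middle of the well; when up it lies 18 mm below the box's top, 42 mm above the bench, and 10 mm above the well's floor. Its z falls as it is pressed.
- screwdriver: a loose screwdriver with a yellow handle lying between the two boxes, about 200 mm long and 26 mm high, origin at mid-length; bystander
- brush: a loose wooden brush lying on the bench beyond the boxes, about 200 mm long and 20 mm high, origin at mid-length; bystander
- wax_block: a loose green wax block, 50 x 100 x 30 mm, origin at the centre of its underside; bystander
- wax_tin: a loose round tin with a red label, 70 mm across, 60 mm high, origin at the centre of its underside; bystander
- cleaner: a loose upright bottle with a red cap, 60 mm across, 160 mm high, origin at the centre of its underside; bystander
- wrench: a loose steel wrench lying on the left of the bench, about 180 mm long and 7 mm thick, origin near mid-length; bystander
- mug: a loose white mug, 80 mm across, 90 mm high, origin at the centre of its underside; bystander

How it is judged:
By the outcome, as a careful person would: the job done as asked, in the order asked, and still so for the second after the job is handed in, with the robot touching nothing.
It also fails if it takes over 48 s, if anything falls off the work surface, if the arm or the gripper's body presses on something with over 40 N, if the wrist force passes 120 N, or if a joint passes its speed limit or range.

## Working session

There is one attempt and no reset: what is moved stays moved. The work goes in short steps, Python scripts to look and compute and a tool call to move; the robot and the scene stay as the last step left them, time stands still between calls to the robot, and variables do not carry over. Pictures are saved under pics/ and viewed, about 8 in all and at most 12, crops included, and the job is handed in when it is done.

Besides the shell and the picture viewer there is one more tool, called after "Emit:" as name([rows], argument=value, ...), one row to a line, values as JSON. apply_moves: Moves the arm, as the interface text tells. Its arguments: {"type":"object","properties":{"deltas":{"type":"array","items":{"type":"array","items":{"type":"number"}}},"squeeze":{"type":"number"}},"required":["deltas"]}

```bash
mkdir -p pics; ls; python3 - <<'E'
from workcell import status, vision, job, bot
import cv2
for n in ("scene","top"):
    cv2.imwrite(f"pics/{n}0.png",vision.read_camera(n)[:,:,::-1])
    print(n,vision.get_calibration(n))
print(status.read_state())
E
```

```text
pics
scene {'fov_y': 47.114772857142455, 'cx': 254.39676218005616, 'cy': 190.9213494941085, 'R': array([[-0.41048098,  0.9118394 ,  0.0073669 ],
       [ 0.72180056,  0.32984729, -0.60844451],
       [-0.55723363, -0.24443747, -0.79356223]]), 't': array([ 0.19221057, -0.37983666,  1.7757203 ])}
top {'fov_y': 56.84024465883607, 'cx': 257.10729713077444, 'cy': 196.26851220281404, 'R': array([[-0.02907443, -0.99945371,  0.01571477],
       [-0.99601522,  0.02764119, -0.0847918 ],
       [ 0.08431111, -0.01811743, -0.99627476]]), 't': array([0.02656481, 0.57532387, 1.24759698])}
{'time': 0.1, 'q': array([-1.15389131e+00,  2.64700870e-01,  1.60523815e+00,  3.30493517e-05,
        1.27371819e+00, -3.69219153e-02]), 'joint_vel': array([-0.00104739, -0.00170987, -0.00289164, -0.0002231 ,  0.00097581,
        0.00047834]), 'joint_torque': array([ 5.68583127e-04, -5.16707325e+01, -3.68589306e+01, -5.54913743e-05,
        6.31052055e-03, -1.64654944e-05]), 'tool_pos': array([ 0.2956508 , -0.60606718,  0.23007061]), 'tcp_rot': array([-3.05908136e+00, -7.06295524e-01,  5.63348777e-04]), 'wrist_force': array([-0.06050856, -0.09100778, -0.58820037]), 'torque': array([-0.01668762, -0.03986562, -0.00330876]), 'width': 0.9990070055886253}
```

View pics/top0.png

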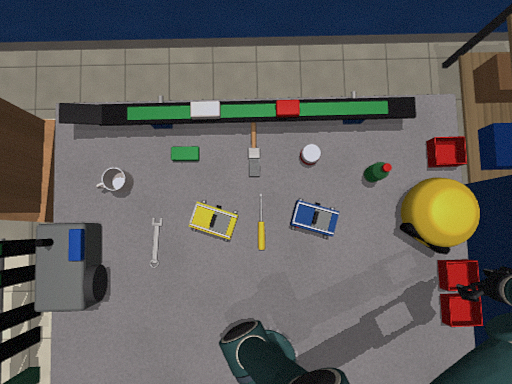

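View pics/scene0.png

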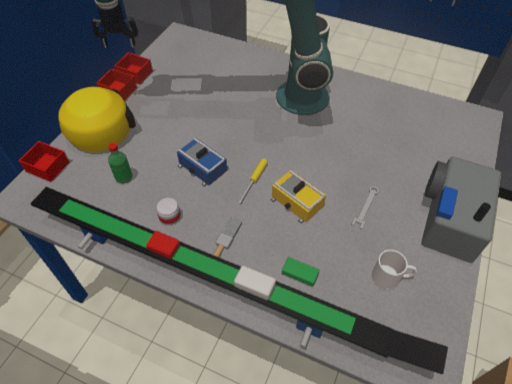

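The top view shows the blue box at about (315,217) and the scene view at about (202,160). Next I'll measure it and crop close.

```bash
cat > h.py <<'E'
import numpy as np, cv2
from workcell import status, vision
from scipy.spatial.transform import Rotation as Rn
def ray(n,px,z):
    c=vision.get_calibration(n); f=192/np.tan(np.radians(c['fov_y']/2))
    R,t=c['R'],c['t']; o=-R.T@t
    d=R.T@np.array([(px[0]-c['cx'])/f,(px[1]-c['cy'])/f,1.])
    return o+d*(z-o[2])/d[2]
def proj(n,X):
    c=vision.get_calibration(n); f=192/np.tan(np.radians(c['fov_y']/2))
    p=c['R']@np.asarray(X)+c['t']; return np.array([c['cx']+f*p[0]/p[2],c['cy']+f*p[1]/p[2]])
E
python3 - <<'E'
from h import *
ims={n:cv2.imread(f"pics/{n}0.png") for n in("top","scene")}
out=[]
for n,(x,y) in (("top",(285,185)),("scene",(170,130))):
    c=ims[n][y:y+60,x:x+64]; hsv=cv2.cvtColor(c,cv2.COLOR_BGR2HSV)
    m=cv2.inRange(hsv,(100,90,40),(130,255,255)); k=cv2.morphologyEx(m,cv2.MORPH_CLOSE,np.ones((9,9)))
    cs=max(cv2.findContours(k,0,2)[0],key=cv2.contourArea)
    b=cv2.boxPoints(cv2.minAreaRect(cs))+[x,y]; print(n,b.round(1).tolist())
    blk=cv2.inRange(c.max(2),0,45)
    for q in cv2.findContours(blk,0,2)[0]:
        if cv2.contourArea(q)>6:
            r=cv2.minAreaRect(q); print(' black',np.add(r[0],(x,y)).round(1),r[1:],ray(n,np.add(r[0],(x,y)),.086).round(4))
    if n=="top":
        for p in b: print(ray(n,p,.06).round(4))
    out.append(cv2.resize(c,None,fx=6,fy=6,interpolation=cv2.INTER_CUBIC))
cv2.imwrite("pics/crop0.png",np.hstack(out))
E
```

```text
top [[289.6, 224.6], [296.6, 198.7], [339.4, 210.4], [332.3, 236.3]]
 black [314.6 217.2] ((3.543957233428955, 11.972830772399902), 16.699243545532227) [ 0.4937 -0.182   0.086 ]
[ 0.4712 -0.0987  0.06  ]
[ 0.5604 -0.1267  0.06  ]
[ 0.5156 -0.2742  0.06  ]
[ 0.4267 -0.2453  0.06  ]
scene [[172.8, 157.7], [190.6, 133.6], [230.4, 163.0], [212.6, 187.1]]
 black [191.4 170.3] ((4.472135543823242, 3.130495071411133), 63.43495178222656) [ 0.5848 -0.1716  0.086 ]
 black [201.1 152.9] ((4.533657550811768, 11.392269134521484), 54.46232223510742) [ 0.5048 -0.1795  0.086 ]
```

View pics/crop0.png

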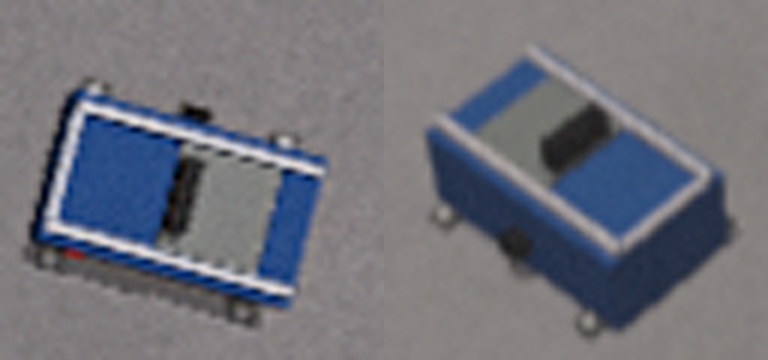

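The crop shows the stop bar at the box's image-left end in the top view, so own +y is roughly world +y. The lug is near the middle. I'll refine the pose with the white rails, which are at a known height.

```bash
python3 - <<'E'
from h import *
im={n:cv2.imread(f"pics/{n}0.png") for n in("top","scene")}
for n,(x,y) in (("top",(285,185)),("scene",(170,130))):
    c=cv2.resize(im[n][y:y+60,x:x+64],None,fx=6,fy=6,interpolation=cv2.INTER_CUBIC)
    hsv=cv2.cvtColor(c,cv2.COLOR_BGR2HSV)
    U=lambda p:(np.array(p)+.5)/6-.5+[x,y]
    w=cv2.inRange(hsv,(0,0,165),(180,60,255))
    cs=[q for q in cv2.findContours(w,0,2)[0] if cv2.contourArea(q)>600]
    r=cv2.minAreaRect(np.vstack(cs)); b=[ray(n,U(p),.067)[:2] for p in cv2.boxPoints(r)]
    print(n,'rails',np.round(b,4).tolist(),'mean',np.mean(b,0).round(4))
    for a in range(4): print('  ',np.linalg.norm(b[a]-b[a-1]).round(4),np.degrees(np.arctan2(*(b[a]-b[a-1])[::-1])).round(1))
R=Rn.from_rotvec(status.read_state()['tcp_rot']).as_matrix(); print(R.round(3))
for n in im: 
    cal=vision.get_calibration(n); print((-cal['R'].T@cal['t']).round(3))
# predicted points for a candidate pose
a=np.radians(-16.9); ex=np.array([np.cos(a),np.sin(a)]); ey=np.array([-np.sin(a),np.cos(a)])
C=np.array([.4935,-.1862])
for n,(x,y) in (("top",(285,185)),("scene",(170,130))):
    c=cv2.resize(im[n][y:y+60,x:x+64],None,fx=6,fy=6,interpolation=cv2.INTER_CUBIC)
    def P(u,v,z): return tuple(int(k) for k in ((proj(n,[*(C+u*ex+v*ey),z])-[x,y]+.5)*6-.5).round())
    def poly(pts,col): cv2.polylines(c,[np.array([P(*p) for p in pts])],True,col,1)
    poly([(s*.045,t*.075,.06) for s,t in((-1,-1),(1,-1),(1,1),(-1,1))],(0,255,255))
    poly([(s*.022,-.004+t*.006,.086) for s,t in((-1,-1),(1,-1),(1,1),(-1,1))],(0,0,255))
    poly([(s*.032,-.028+t*.03,.064) for s,t in((-1,-1),(1,-1),(1,1),(-1,1))],(0,255,0))
    im[n]=c
cv2.imwrite("pics/crop1.png",np.hstack([im['top'],im['scene']]))
E
```

```text
top rails [[0.4775, -0.1047], [0.5527, -0.1288], [0.5084, -0.2711], [0.4335, -0.2461]] mean [ 0.493  -0.1877]
   0.1482 72.7
   0.079 -17.8
   0.149 -107.3
   0.0789 161.6Traceback (most recent call last):
  File "<stdin>", line 9, in <module>
    return _nx.concatenate(arrs, 0, dtype=dtype, casting=casting)
           ~~~~~~~~~~~~~~~^^^^^^^^^^^^^^^^^^^^^^^^^^^^^^^^^^^^^^^
ValueError: need at least one array to concatenate
```

```bash
cat >> h.py <<'E'
a=np.radians(-17.3); ex=np.array([np.cos(a),np.sin(a)]); ey=np.array([-np.sin(a),np.cos(a)])
C=np.array([.493,-.1877])
def W(u,v): return C+u*ex+v*ey
def overlay(n,im,o,name=None,op=0.,k=6):
    x,y=o; c=cv2.resize(im[y:y+60,x:x+64],None,fx=k,fy=k,interpolation=cv2.INTER_CUBIC)
    def poly(v0,hx,hy,z,col):
        p=[((proj(n,[*W(s*hx,v0+t*hy),z])-[x,y]+.5)*k-.5).round() for s,t in((-1,-1),(1,-1),(1,1),(-1,1))]
        cv2.polylines(c,[np.array(p,np.int32)],True,col,1)
    poly(0,.045,.075,.06,(0,255,255)); poly(-.004+op,.022,.006,.086,(0,0,255)); poly(-.028+op,.032,.03,.064,(0,255,0))
    return c
O={"top":(285,185),"scene":(170,130)}
def goto(u,v,z,rz=None):
    "shift in current tool axes to box point u,v, height z"
    s=status.read_state(); R=Rn.from_rotvec(s['tcp_rot']).as_matrix()
    d=R.T@(np.array([*W(u,v),z])-s['tool_pos'])
    yaw=np.degrees(np.arctan2(R[1,1],R[0,1]))
    return d.round(4),'yaw of tool y',yaw.round(1),'tool z',R[:,2].round(3)
E
python3 - <<'E'
from h import *
cv2.imwrite("pics/crop1.png",np.hstack([overlay(n,cv2.imread(f"pics/{n}0.png"),O[n]) for n in O]))
print(goto(0,-.035,.12),W(0,-.035)); print(status.read_state()['tool_pos'])
R=Rn.from_rotvec(status.read_state()['tcp_rot']).as_matrix(); print(R.round(3))
E
```

```text
(array([ 0.3368, -0.2638,  0.1107]), 'yaw of tool y', np.float64(-64.0), 'tool z', array([-0.001,  0.002, -1.   ])) [ 0.48259188 -0.22111663]
[ 0.2956508  -0.60606718  0.23007061]
[[ 0.899  0.438 -0.001]
 [ 0.438 -0.899  0.002]
 [ 0.    -0.002 -1.   ]]
```

View pics/crop1.png

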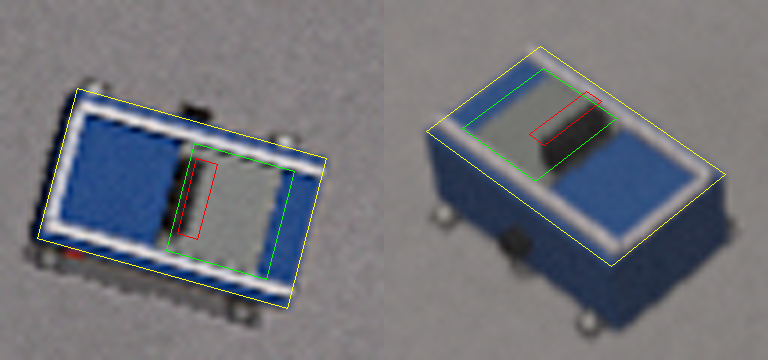

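The box outline matches both views. The cover already stands about 9–10 mm open, as lug and plate are both shifted towards +y. I'll close the jaws and go above the -y side of the lug.

Emit:
apply_moves([
  [0.336,-0.264,0.07,0,0,-0.815,1],
  [0.336,-0.264,0.07,0,0,-0.815,1],
  [0.336,-0.264,0.07,0,0,-0.815,1],
  [0.336,-0.264,0.07,0,0,-0.815,1],
  [0.336,-0.264,0.07,0,0,-0.815,1],
  [0.336,-0.264,0.07,0,0,-0.815,1],
  [0.336,-0.264,0.07,0,0,-0.815,1],
  [0.336,-0.264,0.07,0,0,-0.815,1],
])

```text
time: 0.77
tool_pos: [0.4394, -0.3086, 0.1767]
tcp_rot: [-2.528, -1.865, 0.0]
wrist_force: [1.5, -0.3, 0.3]
width: -0.003
```

```bash
python3 -c "
from h import *
print(goto(0,-.032,.12)); s=status.read_state(); print(s['time'],s['tool_pos'],s['width'])"
```

```text
(array([0.0993, 0.0155, 0.0567]), 'yaw of tool y', np.float64(-17.2), 'tool z', array([-0.,  0., -1.]))
0.7667 [ 0.43941431 -0.30856857  0.17672309] -0.0030368090443335404
```

Emit:
apply_moves([
  [0.035,0.005,0.02,0,0,0,1],
  [0.07,0.01,0.03,0,0,0,1],
  [0.08,0.013,0.045,0,0,0,1],
  [0.08,0.013,0.045,0,0,0,1],
  [0.08,0.013,0.045,0,0,0,1],
])

```text
time: 1.18
tool_pos: [0.4747, -0.2371, 0.1312]
tcp_rot: [-2.526, -1.863, 0.003]
wrist_force: [0.0, -0.7, 0.0]
width: 0.002
```

```bash
python3 - <<'E'
from h import *
print(goto(0,-.032,.071)); s=status.read_state(); print(s['time'],s['tool_pos'],s['wrist_force'])
ims={n:vision.read_camera(n)[:,:,::-1] for n in O}
cv2.imwrite("pics/crop2.png",np.hstack([cv2.resize(ims[n][O[n][1]-30:O[n][1]+70,O[n][0]-20:O[n][0]+80],None,fx=4,fy=4,interpolation=2) for n in O]))
E
```

```text
(array([0.0206, 0.0031, 0.0602]), 'yaw of tool y', np.float64(-17.2), 'tool z', array([-0.003,  0.001, -1.   ]))
1.1833 [ 0.47465777 -0.23707965  0.13122544] [ 0.03152442 -0.65824926  0.02332686]
```

View pics/crop2.png

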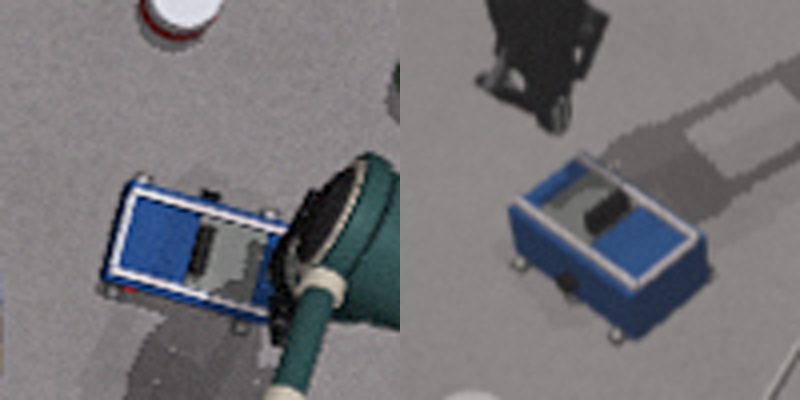

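```bash
python3 - <<'E'
from h import *
s=status.read_state(); p=s['tool_pos']; print(s['width'],s['tool_pos'])
print(proj('scene',p), (proj('scene',p)-[150,100])*4,(proj('scene',p+[0,0,.05])-[150,100])*4)
for u in(-.05,.05): print((proj('scene',p+[*(u*ex),0])-[150,100])*4)
E
```

```text
-0.0015083111633952412 [ 0.47550893 -0.23905036  0.13294134]
[188.21592894 131.8472212 ] [152.86371577 127.38888482] [145.94318025  83.17348005]
[196.23502085  96.02372596]
[108.10963156 159.75403865]
```

The fingertip projects at (553,127) in the right half of the crop, as seen, so jaws are shut and the pose agrees. I'll descend behind the lug.

Emit:
apply_moves([
  [0.022,0.003,0.02,0,0,0,1],
  [0.022,0.003,0.04,0,0,0,1],
  [0.022,0.003,0.058,0,0,0,1],
  [0.022,0.003,0.058,0,0,0,1],
  [0.022,0.003,0.058,0,0,0,1],
])

```text
time: 1.7
tool_pos: [0.4842, -0.219, 0.0744]
tcp_rot: [-2.531, -1.859, 0.001]
wrist_force: [-0.2, -0.7, 0.0]
width: -0.002
```

```bash
python3 - <<'E'
from h import *
print(goto(0,.041,.071)); s=status.read_state(); print(s['time'],s['tool_pos'],s['wrist_force'])
E
```

```text
(array([ 0.0735, -0.001 ,  0.0034]), 'yaw of tool y', np.float64(-17.4), 'tool z', array([-0.001,  0.   , -1.   ]))
1.7 [ 0.48415474 -0.21896372  0.07438614] [-0.23634185 -0.65671354  0.01989786]
```

Emit:
apply_moves([
  [0.01,0,0.003,0,0,0,1],
  [0.018,0,0.003,0,0,0,1],
  [0.026,0,0.003,0,0,0,1],
  [0.034,0,0.003,0,0,0,1],
  [0.042,0,0.003,0,0,0,1],
  [0.05,0,0.003,0,0,0,1],
  [0.056,0,0.003,0,0,0,1],
  [0.06,0,0.003,0,0,0,1],
])

```text
time: 2.37
tool_pos: [0.5032, -0.1598, 0.0716]
tcp_rot: [2.529, 1.863, 0.0]
wrist_force: [-0.0, -1.0, 1.0]
width: -0.003
```

Emit:
apply_moves([
  [0.003,0,0,0,0,0,1],
  [0.006,0,0,0,0,0,1],
  [0.009,0,0,0,0,0,1],
  [0.009,0,0,0,0,0,1],
])

```text
time: 2.7
tool_pos: [0.5053, -0.1515, 0.0712]
tcp_rot: [-2.53, -1.861, 0.0]
wrist_force: [-0.4, 0.5, -0.2]
width: 0.003
```

```bash
python3 - <<'E'
from h import *
print(goto(0,.041,.071)); s=status.read_state(); print(s['time'],s['tool_pos'],s['wrist_force'])
E
```

```text
(array([ 0.0028, -0.001 ,  0.0002]), 'yaw of tool y', np.float64(-17.3), 'tool z', array([-0.001,  0.001, -1.   ]))
2.7 [ 0.50530444 -0.1515189   0.0711832 ] [-0.38975707  0.5390363  -0.15719847]
```

Emit:
apply_moves([
  [0.002,0,0,0,0,0,1],
  [0.004,0,0,0,0,0,1],
  [0.004,0,0,0,0,0,1],
])

```text
time: 2.95
tool_pos: [0.5061, -0.1488, 0.0711]
tcp_rot: [2.53, 1.862, -0.002]
wrist_force: [-1.4, -4.2, -0.1]
width: 0.005
```

Emit:
apply_moves([
  [0.002,0,0,0,0,0,1],
  [0.003,0,0,0,0,0,1],
  [0.003,0,0,0,0,0,1],
])

```text
time: 3.2
tool_pos: [0.5061, -0.1486, 0.0711]
tcp_rot: [2.526, 1.863, -0.008]
wrist_force: [-4.5, -13.8, 0.1]
width: 0.001
```

```bash
python3 - <<'E'
from h import *
print(goto(0,.041,.071)); s=status.read_state(); print(s['time'],s['tool_pos'],s['wrist_force'])
ims={n:vision.read_camera(n)[:,:,::-1] for n in O}
cv2.imwrite("pics/crop3.png",np.hstack([overlay(n,ims[n],O[n],op=.062) for n in O]))
E
```

```text
(array([-0.0002, -0.0009,  0.0001]), 'yaw of tool y', np.float64(-17.2), 'tool z', array([-0.003, -0.005, -1.   ]))
3.2 [ 0.50613456 -0.14858771  0.07111305] [ -4.46944025 -13.80292245   0.12601172]
```

View pics/crop3.png

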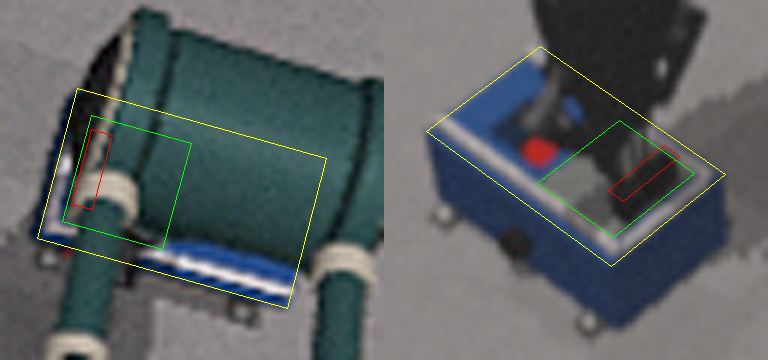

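The force rose to 14 N at the expected spot (finger centre at v = 41 mm), so the cover is against its stop and the red key shows at (540,150). I'll back off, lift, and move over the well.

Emit:
apply_moves([
  [-0.015,0,0,0,0,0,1],
  [-0.03,0,-0.02,0,0,0,1],
  [-0.055,0,-0.025,0,0,0,1],
  [-0.074,-0.001,-0.02,0,0,0,1],
  [-0.074,-0.001,-0.02,0,0,0,1],
  [-0.074,-0.001,-0.02,0,0,0,1],
])

```text
time: 3.8
tool_pos: [0.484, -0.2159, 0.091]
tcp_rot: [-2.532, -1.858, -0.001]
wrist_force: [-1.3, -0.3, -0.1]
width: 0.001
```

```bash
python3 - <<'E'
from h import *
print(goto(0,-.028,.042)); s=status.read_state(); print(s['time'],s['tool_pos'],s['wrist_force'])
im=vision.read_camera('scene')[:,:,::-1]; x,y=O['scene']
c=cv2.resize(im[y:y+60,x:x+64],None,fx=6,fy=6,interpolation=2)
h=cv2.cvtColor(c,cv2.COLOR_BGR2HSV); m=cv2.inRange(h,(0,130,90),(8,255,255))|cv2.inRange(h,(172,130,90),(180,255,255))
q=max(cv2.findContours(m,0,2)[0],key=cv2.contourArea); print('red',cv2.contourArea(q),cv2.boundingRect(q))
k=np.array([(proj('scene',[*W(.011*np.cos(t),-.028+.011*np.sin(t)),.042])-[x,y]+.5)*6-.5 for t in np.linspace(0,6.28,30)]); print('pred',k.min(0),k.max(0))
cv2.polylines(c,[k.astype(np.int32)],True,(0,255,0),1)
w=np.array([(proj('scene',[*W(s*.021,-.028+t*.021),.06])-[x,y]+.5)*6-.5 for s,t in((-1,-1),(1,-1),(1,1),(-1,1))]); cv2.polylines(c,[w.astype(np.int32)],True,(0,255,255),1)
cv2.imwrite("pics/crop4.png",cv2.resize(c,None,fx=1.6,fy=1.6))
E
```

```text
(array([0.0015, 0.0003, 0.049 ]), 'yaw of tool y', np.float64(-17.4), 'tool z', array([-0.001,  0.001, -1.   ]))
3.8 [ 0.48398397 -0.21585079  0.09103167] [-1.29264004 -0.27723822 -0.11740497]
red 562.5 (141, 136, 33, 27)
pred [139.8775787  135.09214657] [178.04027581 163.37406446]
```

View pics/crop4.png

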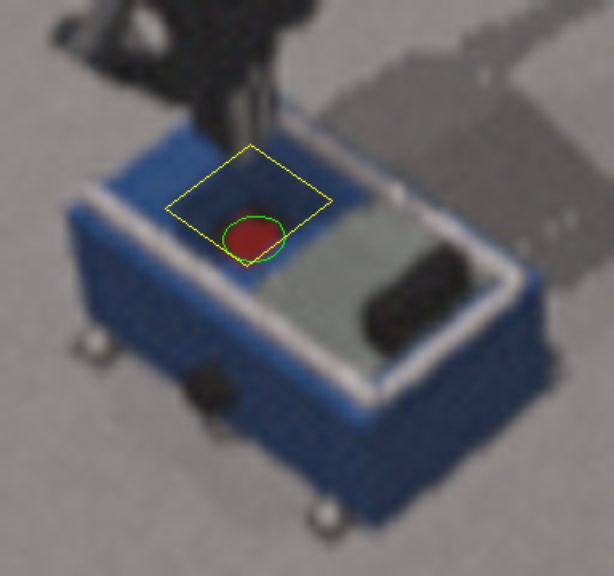

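The cover is fully open and the key lies where predicted. I'll descend into the well.

Emit:
apply_moves([
  [0.0015,0,0.012,0,0,0,1],
  [0.0015,0,0.025,0,0,0,1],
  [0.0015,0,0.037,0,0,0,1],
  [0.0015,0,0.043,0,0,0,1],
  [0.0015,0,0.043,0,0,0,1],
  [0.0015,0,0.043,0,0,0,1],
])

```text
time: 4.35
tool_pos: [0.4845, -0.2136, 0.0475]
tcp_rot: [-2.528, -1.862, 0.001]
wrist_force: [1.1, 0.5, 0.3]
width: 0.001
```

```bash
python3 - <<'E'
from h import *
print(goto(0,-.028,.036)); s=status.read_state(); print(s['time'],s['tool_pos'],s['wrist_force'])
E
```

```text
(array([-0.0007,  0.0004,  0.0115]), 'yaw of tool y', np.float64(-17.3), 'tool z', array([-0.002,  0.001, -1.   ]))
4.35 [ 0.48454001 -0.21364031  0.04748481] [1.06040872 0.47288637 0.28876312]
```

Emit:
apply_moves([
  [0,0,0.004,0,0,0,1],
  [0,0,0.008,0,0,0,1],
  [0,0,0.011,0,0,0,1],
  [0,0,0.012,0,0,0,1],
  [0,0,0.012,0,0,0,1],
])

```text
time: 4.77
tool_pos: [0.486, -0.2147, 0.0371]
tcp_rot: [2.529, 1.861, 0.002]
wrist_force: [1.6, 1.0, 4.2]
width: 0.002
```

Emit:
apply_moves([
  [0,0,0.002,0,0,0,1],
  [0,0,0.004,0,0,0,1],
  [0,0,0.004,0,0,0,1],
])

```text
time: 5.02
tool_pos: [0.4862, -0.2148, 0.0357]
tcp_rot: [2.53, 1.861, 0.001]
wrist_force: [-5.5, 4.4, 23.0]
width: 0.001
```

The key has bottomed (z 0.0357, 23 N). I'll hold.

Emit:
apply_moves([
  [0,0,0,0,0,0,1],
  [0,0,0,0,0,0,1],
  [0,0,0,0,0,0,1],
  [0,0,0,0,0,0,1],
  [0,0,0,0,0,0,1],
  [0,0,0,0,0,0,1],
  [0,0,0,0,0,0,1],
  [0,0,0,0,0,0,1],
])

```text
time: 5.68
tool_pos: [0.4862, -0.2148, 0.0357]
tcp_rot: [2.529, 1.861, 0.002]
wrist_force: [-5.3, 4.7, 21.8]
width: 0.003
```

Emit:
apply_moves([
  [0,0,0,0,0,0,1],
  [0,0,0,0,0,0,1],
  [0,0,0,0,0,0,1],
])

```text
time: 5.93
tool_pos: [0.4861, -0.2148, 0.0357]
tcp_rot: [2.529, 1.861, 0.002]
wrist_force: [-5.4, 5.1, 22.9]
width: 0.0
```

Emit:
apply_moves([
  [0,0,-0.01,0,0,0,1],
  [0,0,-0.02,0,0,0,1],
  [0,0,-0.04,0,0,0,1],
  [0,0,-0.065,0,0,0,1],
  [0,0,-0.09,0,0,0,1],
  [0,0,-0.09,0,0,0,1],
  [0,0,-0.09,0,0,0,1],
])

```text
time: 6.52
tool_pos: [0.4859, -0.215, 0.1241]
tcp_rot: [2.528, 1.86, 0.002]
wrist_force: [-0.2, 0.2, -0.3]
width: -0.0
```

```bash
python3 - <<'E'
from h import *
print(goto(0,.095,.12),goto(0,.095,.071)[0]); s=status.read_state(); print(s['time'],s['tool_pos'],s['wrist_force'])
E
```

```text
(array([ 0.1232, -0.0013,  0.004 ]), 'yaw of tool y', np.float64(-17.3), 'tool z', array([ 0.003, -0.002, -1.   ])) [ 0.1232 -0.0015  0.053 ]
6.5167 [ 0.48585829 -0.21499079  0.12406277] [-0.154988   0.1679624 -0.2811771]
```

Emit:
apply_moves([
  [0.035,-0.001,0,0,0,0,1],
  [0.07,-0.001,0,0,0,0,1],
  [0.1,-0.001,0,0,0,0,1],
  [0.123,-0.001,0.002,0,0,0,1],
  [0.123,-0.001,0.02,0,0,0,1],
  [0.123,-0.001,0.04,0,0,0,1],
  [0.123,-0.001,0.052,0,0,0,1],
  [0.123,-0.001,0.052,0,0,0,1],
])

```text
time: 7.18
tool_pos: [0.5164, -0.0956, 0.0657]
tcp_rot: [-2.524, -1.858, 0.01]
wrist_force: [-0.7, -0.2, 0.0]
width: 0.001
```

```bash
python3 - <<'E'
from h import *
print(goto(0,.013,.071)); s=status.read_state(); print(s['time'],s['tool_pos'],s['wrist_force'])
E
```

```text
(array([-0.0819,  0.005 , -0.0053]), 'yaw of tool y', np.float64(-17.3), 'tool z', array([-0.009,  0.002, -1.   ]))
7.1833 [ 0.51639747 -0.09561262  0.06572722] [-0.67106365 -0.21752701  0.01310975]
```

Emit:
apply_moves([
  [0,0.003,-0.006,0,0,0,1],
  [0,0.003,-0.006,0,0,0,1],
])

```text
time: 7.35
tool_pos: [0.5247, -0.0982, 0.0776]
tcp_rot: [2.53, 1.86, 0.002]
wrist_force: [1.1, -0.3, 0.3]
width: -0.0
```

```bash
python3 - <<'E'
from h import *
print(goto(0,.013,.071)); s=status.read_state(); print(s['time'],s['tool_pos'],s['wrist_force'])
E
```

```text
(array([-0.0819, -0.0036,  0.0066]), 'yaw of tool y', np.float64(-17.3), 'tool z', array([ 0.002, -0.   , -1.   ]))
7.35 [ 0.52469905 -0.09820285  0.07761499] [ 1.10298633 -0.30047465  0.25277247]
```

Emit:
apply_moves([
  [-0.008,-0.003,0.005,0,0,0,1],
  [-0.018,-0.003,0.005,0,0,0,1],
  [-0.028,-0.003,0.005,0,0,0,1],
  [-0.038,-0.003,0.005,0,0,0,1],
  [-0.048,-0.003,0.005,0,0,0,1],
  [-0.058,-0.003,0.005,0,0,0,1],
  [-0.066,-0.003,0.005,0,0,0,1],
  [-0.072,-0.003,0.005,0,0,0,1],
])

```text
time: 8.02
tool_pos: [0.4989, -0.1666, 0.0716]
tcp_rot: [2.531, 1.861, 0.0]
wrist_force: [-0.2, 1.4, 0.4]
width: -0.001
```

Emit:
apply_moves([
  [-0.003,0,0,0,0,0,1],
  [-0.006,0,0,0,0,0,1],
  [-0.009,0,0,0,0,0,1],
  [-0.009,0,0,0,0,0,1],
])

```text
time: 8.35
tool_pos: [0.4965, -0.1744, 0.0713]
tcp_rot: [2.53, 1.862, -0.001]
wrist_force: [0.0, -0.6, -1.0]
width: 0.002
```

Emit:
apply_moves([
  [-0.002,0,0,0,0,0,1],
  [-0.003,0,0,0,0,0,1],
  [-0.003,0,0,0,0,0,1],
])

```text
time: 8.6
tool_pos: [0.4961, -0.1752, 0.0713]
tcp_rot: [-2.529, -1.86, -0.004]
wrist_force: [3.2, 7.0, 0.9]
width: 0.001
```

```bash
python3 - <<'E'
from h import *
print(goto(0,.013,.071)); s=status.read_state(); print(s['time'],s['tool_pos'],s['wrist_force'])
E
```

```text
(array([0.0001, 0.0007, 0.0003]), 'yaw of tool y', np.float64(-17.3), 'tool z', array([ 0.001,  0.003, -1.   ]))
8.6 [ 0.49613732 -0.17520029  0.07134641] [3.18671756 6.97307065 0.91206916]
```

Contact is hard at exactly v = 13 mm, with 7.7 N, which is the shut stop. I'll push a touch more, back off, lift clear and check.

Emit:
apply_moves([
  [-0.002,0,0,0,0,0,1],
  [-0.002,0,0,0,0,0,1],
])

```text
time: 8.77
tool_pos: [0.4961, -0.1753, 0.0714]
tcp_rot: [-2.529, -1.858, -0.008]
wrist_force: [4.6, 14.0, 1.9]
width: 0.002
```

Emit:
apply_moves([
  [0.01,0,0,0,0,0,1],
  [0.02,0,-0.01,0,0,0,1],
  [0.025,0,-0.04,0,0,0,1],
  [0.025,0,-0.08,0,0,0,1],
  [0.025,0,-0.12,0,0,0,1],
  [-0.01,0,-0.15,0,0,0,1],
  [-0.05,0,-0.15,0,0,0,1],
  [-0.09,0,-0.15,0,0,0,1],
])

```text
time: 9.43
tool_pos: [0.4703, -0.2659, 0.2264]
tcp_rot: [2.52, 1.862, 0.004]
wrist_force: [-0.0, -0.2, 0.0]
width: -0.003
```

Emit:
apply_moves([
  [-0.04,0,0,0,0,0,1],
  [-0.08,0,0,0,0,0,1],
  [-0.12,0,0,0,0,0,1],
  [-0.16,0,0,0,0,0,1],
  [-0.16,0,0,0,0,0,1],
  [-0.16,0,0,0,0,0,1],
])

```text
time: 9.93
tool_pos: [0.4199, -0.419, 0.2218]
tcp_rot: [2.533, 1.858, -0.001]
wrist_force: [-0.1, 0.9, -0.0]
width: -0.002
```

```bash
python3 - <<'E'
from h import *
s=status.read_state(); print(s['time'],s['tool_pos'],s['wrist_force'])
ims={n:vision.read_camera(n)[:,:,::-1] for n in O}
for n in ims: cv2.imwrite(f'pics/{n}9.png',ims[n])
cv2.imwrite("pics/crop5.png",np.vstack([np.hstack([overlay(n,ims[n],O[n],k=5) for n in O]),np.hstack([cv2.resize(ims[n][:300],(320,188)) for n in O])]))
E
```

```text
9.9333 [ 0.41987536 -0.41895729  0.22175084] [-0.09194842  0.91142915 -0.03972711]
```

View pics/crop5.png

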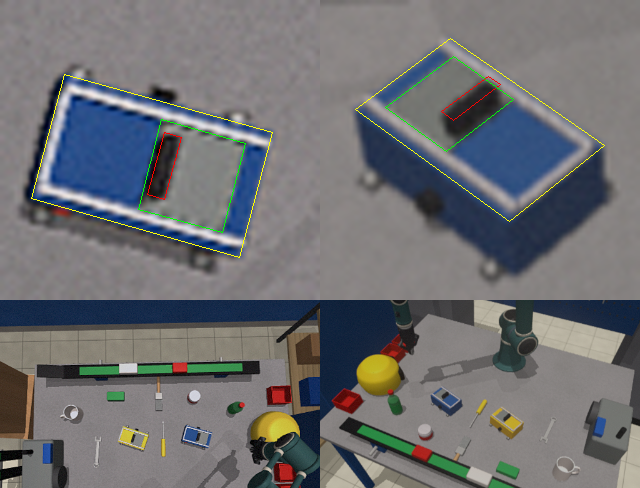

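The cover's plate and lug coincide with the fully shut outline in both views, and nothing else has moved. I'll hand it in.

```bash
python3 -c "
from workcell import job; print(job.finish_job())"
```

```text
the job is handed in; nothing more can be done
None
```

I opened the blue box's cover, reset its key, shut the cover again and handed the job in at about 10 s of the 48 s allowed.

- **Cover open:** it stood about 9–10 mm open at the start. I pushed the lug with shut fingertips until it stopped hard (about 14 N). The finger was then where a fully open cover puts it, and the camera showed the well uncovered.
- **Key press:** I pressed the red key to the bottom (fingertip at 35.7 mm, about 23 N) and held it for about a second. I then lifted clear. I have no picture of the key after release, so I am relying on its spring for it having come back up.
- **Cover shut:** I pushed the lug back until it stopped hard (about 14 N), with the finger where a fully shut cover puts it.
- **Last checks:** the final pictures from both cameras show the cover plate and lug on the fully shut outline, with the arm clear. By eye, the yellow box and the loose things look unmoved.

On one fast descent the tool dipped about 5 mm low for a moment beside the box. It touched nothing, and I corrected it before the closing push. No other check failed or disagreed.

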